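Dress the notched plate's edge and show its label to the reader

TASK

Of the two metal plates standing in the round rack, take the one with the small corner notch by its plain end (the end away from the notch, so that the frosted label panel stays uncovered), hold it upright with its lower long edge lengthwise on the sprung bench stone, and draw that edge along the stone, from just off the raised stop until the plate's middle is well past the stone's middle, pressing steadily all the way so that the stone sinks a little on its springs but never bottoms. Then turn the plate label side up and present it to the code reader on the post: label panel facing squarely into the lens, about 20 cm in front of it. Finish while holding it there still in the gripper, and leave the other plate standing in the rack.

Things in the scene. Friction and masses are not known exactly. Their poses are not given: they have to be found in the camera images.
- plate: notched plate: bare aluminium, 110 (x) x 6 (y) x 55 mm (z), 65-135 g, standing on a long edge in a rack slot; origin mid lower edge, x to the labelled end, z up. 14 mm square notch in the upper corner at +x. Frosted label panel on the +y face only, x 15 to 51, z 4 to 37 mm: seen from the label side, notch up, the notch is at the upper left. Hold the plain -x half (TCP at plate x < 0)
- label (a point): centre of the frosted label panel on the plate, at (33, 3, 20.5) mm in the plate's frame; axes as the plate's, so +y is the outward normal of the label
- blank: the other plate: same metal and size (110 x 6 x 55 mm) with four square corners and no label, standing in another slot of the same rack; origin and axes as the plate's. Stays in the rack
- rack: fixed round rack: dark disc 164 mm wide, 6 thick, origin under its centre; three slots along its x (y -40, 0, +40 mm), 7.6 wide, floor at z 6, between black cheeks 90 long, 8 thick, up to z 24 mm. The plates stand centred in the two outer slots (upper edges at z 61 mm), either way; the rack may be turned any way
- holder: fixed sprung holder of the bench stone, 224 x 64 mm; its x runs along the stone; origin under the stone's middle. Raised stop block at its -x end, 12 thick (x -116 to -104 mm), 50 high; the +x end is open; side rails up to z = 27 mm
- stone_top (a point): middle of the top face of the grey bench stone (200 long x 50 wide, top 44 mm above the bench when unloaded); x along the stone away from the raised stop, z up; sinks with the stone
- stone (a joint): how far the stone is pressed down on its springs, m: 0 unloaded, 0.012 bottomed. Sinks from about 2.5 N, then 0.6 N more per mm (5.5 N at 5 mm, 9.5 N at 12 mm). The stroke counts while this is over 0.001, with the plate's middle going from over 20 mm before the stone's middle (at 45 mm before it the plate meets the stop) to over 20 mm past it
- reader: fixed stand of the code reader: 80 x 80 mm foot, round post 16 mm in diameter, 0.44 m high, head on the robot's side of it; origin under the post
- reader_head: grey reader head 65 x 55 x 50 mm with a black round lens; origin at the lens, its x points out along the view, sloping 45 degrees down and towards the robot's side
- focus (a point): the reading point, 200 mm in front of the lens along its view, about 0.23 m above the bench
There are look-alikes about, which are no part of the job. Leave any brown look-alike of the blank alone.

How it is judged:
By the outcome, as a careful person would: the job done as asked, in the order asked, and still so for the second after the job is handed in, while the arm keeps its last pose, push and grip.
It also fails if it takes over 51 s, if anything falls off the work surface, if the arm or the gripper's body presses on something with over 40 N, if the wrist force passes 120 N, or if a joint passes its speed limit or range.

ROBOT

A 7-joint arm with a two-finger parallel gripper is mounted at the origin on a cart in front of the work surface, level with it; the furniture and walls round the work are solid. World frame = base frame: x ahead of the robot, y to its left, z up, the work surface at z = 0. Lengths are in m, angles in rad, forces in N, time in s.
With the tool pointing down it reaches from about 0.4 to 0.9 m from the base axis. Payload 5.5 kg.
Tool frame: the origin (TCP) lies between the finger pads, 19 mm behind the fingertips; this is the grasp point; z points along the fingers, y is the line along which they close (so a half turn about z gives the same grasp; the last joint's range is limited). The gripper opens to 92 mm and grips with 3 to 60 N. Pads are 19 mm wide; open, the fingers measure 130 mm over their backs; the gripper's body (75 mm by 190 mm) begins 47 mm behind the grasp point.
Start: joints at [-0.968, 0.501, -0.427, 1.55, 0.221, 1.138, -0.21], TCP at [0.217, 0.613, 0.246] pointing down, gripper open.
Joint ranges: [-2.88, 2.88], [-0.31, 2.03], [-1.54, 1.56], [0.2, 2.42], [-1.41, 4.55], [0.19, 2.02], [-2.57, 2.57]. Speed limits (rad/s): [2.57, 2.57, 3.14, 3.14, 3.14, 3.14, 3.14].

INTERFACE

Orientations are given as a unit quaternion [x, y, z, w].
In Python, from bench import manip, effector, viewer gives the robot as it stands. Calls block until the motion is done:
- manip.move_pose(position, orientation): joint-space move of the TCP to a pose.
- manip.servo_line(position, ori=None, vel=0.15): straight line of the TCP; ori=None keeps the orientation; vel is the mean speed in m/s.
- manip.movej(angles): joint-space move.
- effector.open_jaws() and effector.close(f_grip=None): open the fingers fully, or close them until they stop; f_grip is the grip in N (None keeps the last).
- manip.sleep(seconds).
- manip.solve_ik(position, orientation): joint angles nearest the present ones, or None.
- viewer.get_image(name): name is "scene" or "side" or "wrist"; returns the picture (384x512x3 uint8, red, green, blue); there is no depth.
- viewer.get_calibration(name): a dict with "vfov" (degrees; the focal length in pixels is half the picture's height over the tangent of half this angle, whatever the lens; pixels are square), "cx", "cy" (the principal point, pixels), "eye" and "attitude" of the camera in the world. Camera axes: x right, y down, z forward; pixel columns grow to the right and rows downward; lengths in m; the calibration is good to about 2 mm. A picture is of the moment at which its call begins: read the wrist's pose just before it. get_calibration takes no time and is no camera call; for the wrist camera it gives the pose at the moment of the call.
A pose or a line that the arm cannot do raises manip.PlanningError and nothing moves.
- manip.hand_in(): hands the job in; it is judged then, once.
Readings, each from a call of its own:
- manip.current_clock(): time.
- manip.current_q(): joint angles.
- manip.current_joint_velocities(): joint speeds.
- manip.current_tau(): joint torques, N m.
- manip.current_tool_pos(): TCP position.
- manip.current_tcp_rot(): TCP orientation.
- manip.current_force(): force on the tool from outside, world axes, zero at the start.
- manip.current_wrist_torque(): the same for the moment, N m.
- manip.current_finger_gap(): finger opening in m.
- manip.current_gripper_force(): force on a finger pad.
Only numpy, scipy, OpenCV 4.12 (cv2) and the standard library are available. Lean on these libraries where they do the work, as an engineer would, in place of code of your own. Each camera call takes 0.05 s, during which the arm holds its last target. There are 200 camera calls.

## Working session

There is one attempt and no reset: what is moved stays moved. The work goes in short steps, each a Python script; the robot and the scene stay as the last script left them, time stands still between calls to the robot, and variables do not carry over. Pictures are saved under pics/ and viewed, at most 10 in all, crops included, and the job is handed in when it is done.

```bash
mkdir -p pics; ls; python3 - <<'E'
from bench import manip, effector, viewer
import cv2,numpy as np
for n in ["scene","side","wrist"]:
    c=viewer.get_calibration(n);print(n,c)
    cv2.imwrite(f"pics/{n}0.png",viewer.get_image(n)[:,:,::-1])
a=[cv2.imread(f"pics/{n}0.png") for n in ["scene","side"]]
print(manip.current_tcp_rot(),manip.current_clock(),manip.current_finger_gap())
E
```

```text
pics
scene {'vfov': 47.94354407031066, 'cx': 248.6102656211762, 'cy': 196.265272925327, 'eye': array([ 0.17372208, -0.61289796,  1.12489673]), 'attitude': array([ 0.91349983, -0.21868098,  0.08950455, -0.33118821])}
side {'vfov': 50.14146161524181, 'cx': 262.2603816082075, 'cy': 192.1927921654554, 'eye': array([0.16342435, 1.17713646, 0.75605209]), 'attitude': array([-0.14402016,  0.82964632, -0.53169155,  0.09082549])}
wrist {'vfov': 64.74172536454769, 'cx': 255.0123321877424, 'cy': 188.6524263723548, 'eye': array([0.13573175, 0.64052931, 0.38448073]), 'attitude': array([0.80644885, 0.56989937, 0.09009428, 0.12937535])}
[ 1.69049661e-01  9.85607243e-01 -7.38104505e-04 -1.74246010e-04] 0.15 0.09174387805411499
```

```bash
python3 - <<'E'
import cv2
for n in ["scene","side"]:
    i=cv2.imread(f"pics/{n}0.png"); cv2.imwrite(f"pics/{n}0b.png",cv2.resize(i,(800,600),interpolation=cv2.INTER_CUBIC))
E
```

```text
(no output)
```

View pics/scene0b.png

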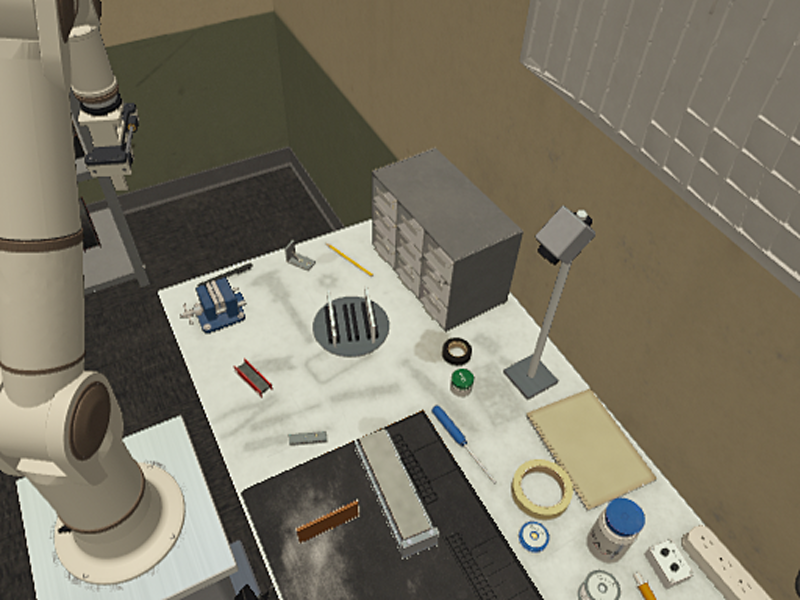

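View pics/side0b.png

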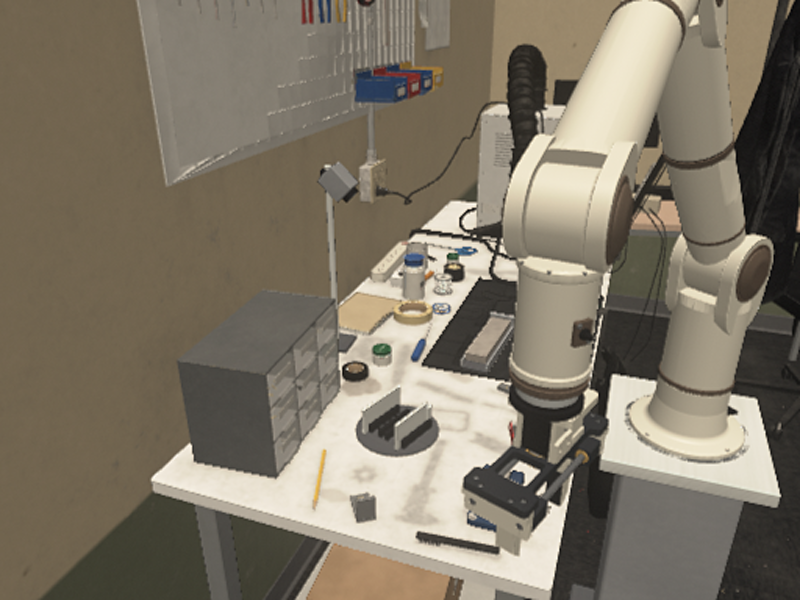

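```bash
cat > h.py <<'E'
import numpy as np,cv2
from scipy.spatial.transform import Rotation as R
from bench import manip, effector, viewer
def K(c): f=192/np.tan(np.radians(c['vfov'])/2); return np.array([[f,0,c['cx']],[0,f,c['cy']],[0,0,1]])
def ray(c,uv):
    d=np.linalg.inv(K(c))@np.array([uv[0],uv[1],1.]); return c['eye'],R.from_quat(c['attitude']).apply(d)
def onz(c,uv,z):
    e,d=ray(c,uv); return e+d*(z-e[2])/d[2]
def proj(c,P):
    p=R.from_quat(c['attitude']).inv().apply(np.atleast_2d(P)-c['eye'])@K(c).T; return p[:,:2]/p[:,2:]
def tri(obs):
    A=np.zeros((3,3));b=np.zeros(3)
    for c,uv in obs:
        e,d=ray(c,uv);d=d/np.linalg.norm(d);M=np.eye(3)-np.outer(d,d);A+=M;b+=M@e
    return np.linalg.solve(A,b)
E
python3 - <<'E'
from h import *
s=viewer.get_calibration("scene");d=viewer.get_calibration("side")
k=1/1.5625
print("rack",onz(s,(351*k,326*k),0.005),onz(d,(398*k,430*k),0.005))
print("stone far",onz(s,(374*k,436*k),.044),"near",onz(s,(418*k,540*k),.044))
print("foot",onz(s,(531*k,378*k),0.0))
print("head",tri([(s,(565*k,235*k)),(d,(338*k,182*k))]))
S=cv2.imread("pics/scene0.png");D=cv2.imread("pics/side0.png")
def crop(i,u,v,w,h): 
    return cv2.resize(i[int(v-h/2):int(v+h/2),int(u-w/2):int(u+w/2)],(400,300),interpolation=cv2.INTER_CUBIC)
m=np.vstack([np.hstack([crop(S,224,204,64,48),crop(D,255,270,64,48)]),np.hstack([crop(S,254,312,112,84),crop(S,355,190,120,144*.625)])])
cv2.imwrite("pics/m1.png",m)
E
```

```text
rack [0.5297999 0.203737  0.005    ] [0.52825102 0.21579508 0.005     ]
stone far [ 0.44637572 -0.07219708  0.044     ] near [ 0.42527935 -0.27441187  0.044     ]
foot [ 0.79819086 -0.0746226   0.        ]
head [ 0.77458918 -0.07261982  0.40447714]
```

View pics/m1.png

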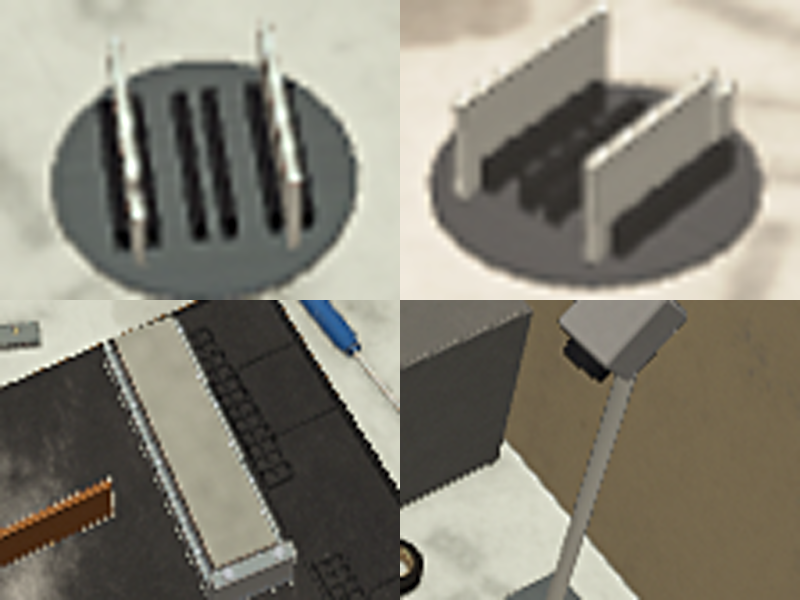

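The scene camera shows two metal plates standing in the rack, at about px (213,205) and (240,200). In both views the left one, nearer the robot, has the corner notch at its -y end, so the label faces +x, towards the blank. The brown strip at scene px (210,334) and the small grey bar at (197,280) are look-alikes. The stop is at the stone's -y end, near scene px (268,348). Next I'll take closer wrist views.

```bash
python3 - <<'E'
from h import *
c=viewer.get_calibration("wrist");T=R.from_quat(manip.current_tcp_rot())
p=T.inv().apply(c['eye']-manip.current_tool_pos());Rc=T.inv()*R.from_quat(c['attitude'])
print("cam in tool",p,Rc.as_matrix().round(3))
def look(eye,tq): # TCP pos so that camera eye is at 'eye'
    return np.array(eye)-tq.apply(p)
def tool(z,y): 
    z=np.array(z,float);z/=np.linalg.norm(z);y=np.array(y,float);y-=z*(y@z);y/=np.linalg.norm(y)
    return R.from_matrix(np.c_[np.cross(y,z),y,z])
print("start y axis",T.apply([0,1,0]))
# views
c0=None
for name,e,z,y in [("rack",(.53,.21,.42),(0,0,-1),(1,0,0)),("rack-",(.53,.21,.42),(0,0,-1),(-1,0,0)),
   ("stone",(.43,-.17,.42),(0,0,-1),(1,0,0)),("stone-",(.43,-.17,.42),(0,0,-1),(-1,0,0)),
   ("rd1",(.45,-.07,.35),(1,0,0.1),(0,0,1)),("rd1-",(.45,-.07,.35),(1,0,0.1),(0,0,-1)),("rd2",(.45,-.07,.35),(1,0,0.1),(0,1,0)),("rd2-",(.45,-.07,.35),(1,0,.1),(0,-1,0))]:
    t=tool(z,y);q=manip.solve_ik(look(e,t),t.as_quat()); print(name,look(e,t).round(3),None if q is None else np.round(q,2))
# final pose test
for yy in (1,-1):
    t=tool((1,0,-1),(yy,0,yy)); q=manip.solve_ik([.64,-.01,.25],t.as_quat());print("final",yy,q)
E
```

```text
cam in tool [ 0.08555994 -0.00049611 -0.13989444] [[-0.001 -0.95  -0.311]
 [ 1.    -0.001 -0.001]
 [ 0.    -0.311  0.95 ]]
start y axis [ 0.33323288  0.94284333 -0.00151387]
rack [0.53  0.124 0.28 ] [-0.26  0.25 -0.02  1.79  0.01  1.1  -0.28]
rack- [0.53  0.296 0.28 ] [-0.04  0.44 -0.69  1.62  0.3   1.19  2.35]
stone [ 0.43  -0.256  0.28 ] [-0.07  0.19  0.63  1.91 -0.12  1.09  0.61]
stone- [ 0.43  -0.084  0.28 ] None
rd1 [ 0.589 -0.156  0.364] None
rd1- [0.589 0.016 0.363] None
rd2 [ 0.581 -0.07   0.449] None
rd2- [ 0.598 -0.07   0.279] None
final 1 [ 0.73644265  0.25422281 -0.85445761  2.2286146   1.84073307  0.21400049
 -1.78173438]
final -1 [ 0.72188831  0.25007824 -0.83755145  2.22895859  1.84653165  0.20869769
  1.35122762]
```

```bash
cat >> h.py <<'E'
PC=np.array([.08556,-.0005,-.13989])
def tool(z,y): 
    z=np.array(z,float);z/=np.linalg.norm(z);y=np.array(y,float);y-=z*(y@z);y/=np.linalg.norm(y)
    return R.from_matrix(np.c_[np.cross(y,z),y,z])
def look(eye,t): return np.array(eye)-t.apply(PC)
def snap(n,f):
    c=viewer.get_calibration(n);i=viewer.get_image(n)[:,:,::-1].copy();cv2.imwrite(f"pics/{f}.png",i);np.save(f"pics/{f}.npy",c,allow_pickle=True);return c,i
def cal(f): return np.load(f"pics/{f}.npy",allow_pickle=True).item()
E
python3 - <<'E'
from h import *
t=tool((0,0,-1),(1,0,0))
manip.move_pose(look((.43,-.05,.42),t),t.as_quat());print(manip.current_clock())
manip.sleep(.2);snap("wrist","ws")
ok=0
for ex in (.35,.42,.3,.48):
  for ez in (.42,.5,.35):
    for a in (.5,.8,1.2):
      if ok: continue
      t2=tool((1,0,-a),(0,-1,0));pp=look((ex,-.07,ez),t2);q=manip.solve_ik(pp,t2.as_quat())
      if q is not None and max(abs(np.array(q)-manip.current_q()))<2.6: 
        print(ex,ez,a,pp,np.round(q,2));manip.movej(q);manip.sleep(.2);snap("wrist","wr");ok=1
print(ok,manip.current_clock())
t=tool((0,0,-1),(1,0,0))
manip.move_pose(look((.53,.32,.42),t),t.as_quat());manip.sleep(.2);snap("wrist","wk");print(manip.current_clock())
S=[cv2.imread(f"pics/{n}.png") for n in ("ws","wk")]+([cv2.imread("pics/wr.png")] if ok else [])
cv2.imwrite("pics/ma.png",cv2.resize(S[0],(800,600)));cv2.imwrite("pics/mb.png",cv2.resize(S[1],(800,600)))
if ok: cv2.imwrite("pics/mc.png",cv2.resize(S[2],(800,600)))
E
```

```text
2.9
0.48 0.5 0.8 [ 0.53578683 -0.0705      0.34580027] [ 0.44 -0.2  -0.24  2.41 -1.37  0.19 -0.11]
1 4.625
6.5583
```

View pics/ma.png

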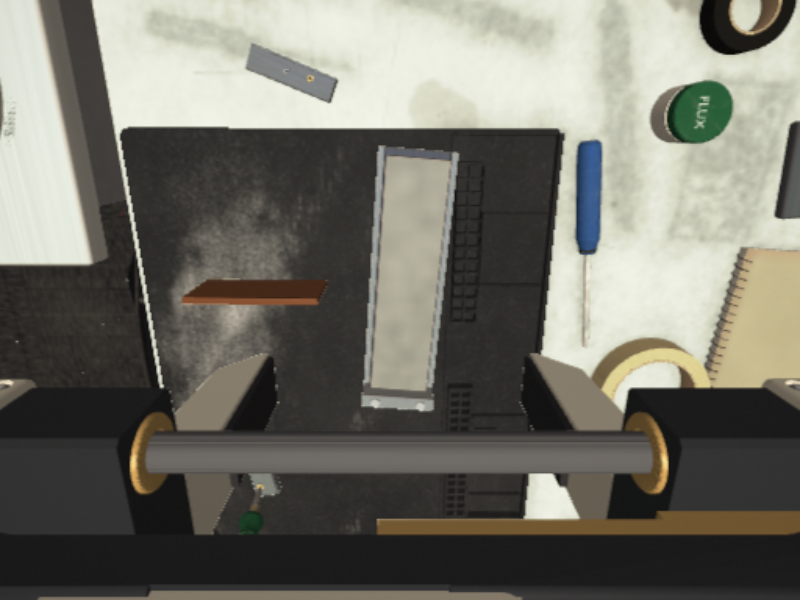

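View pics/mb.png

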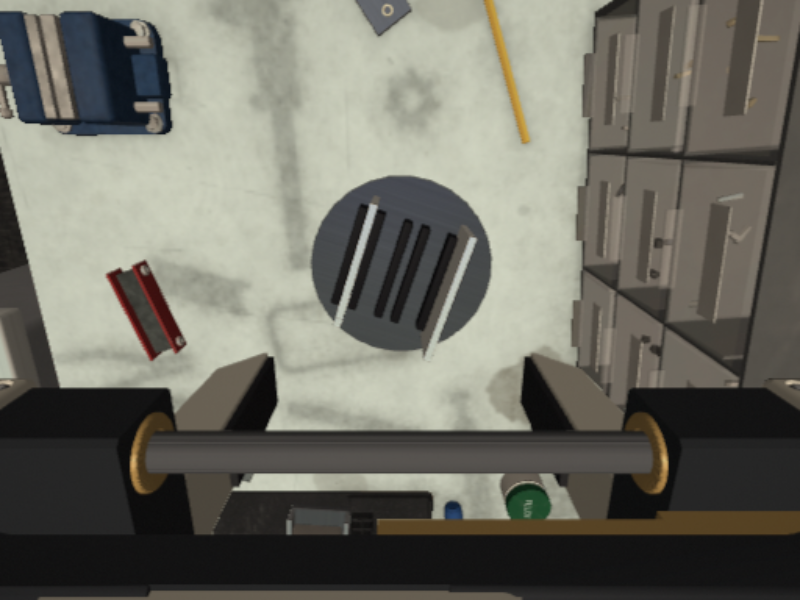

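```bash
ls pics
```

```text
m1.png
ma.png
mb.png
mc.png
scene0.png
scene0b.png
side0.png
side0b.png
wk.npy
wk.png
wr.npy
wr.png
wrist0.png
ws.npy
ws.png
```

The wrist views show the stone with its stop block at the bottom, near (398,400)/1.5625. They also show the rack with plate top edges (375,200)-(338,325) and (470,238)-(430,358). I'll enlarge the rack to confirm which plate is notched, and view the reader alongside it.

```bash
python3 - <<'E'
import cv2,numpy as np
w=cv2.imread("pics/wk.png");r=cv2.imread("pics/wr.png")
a=cv2.resize(w[108:234,194:320],(500,500),interpolation=cv2.INTER_CUBIC)
b=cv2.resize(r,(300,225));b=np.vstack([b,np.zeros((275,300,3),np.uint8)])
s=cv2.imread("pics/ws.png");b[225:500]=cv2.resize(s[85:268,205:405],(300,275))
cv2.imwrite("pics/m2.png",np.hstack([a,b]))
E
```

```text
(no output)
```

View pics/m2.png

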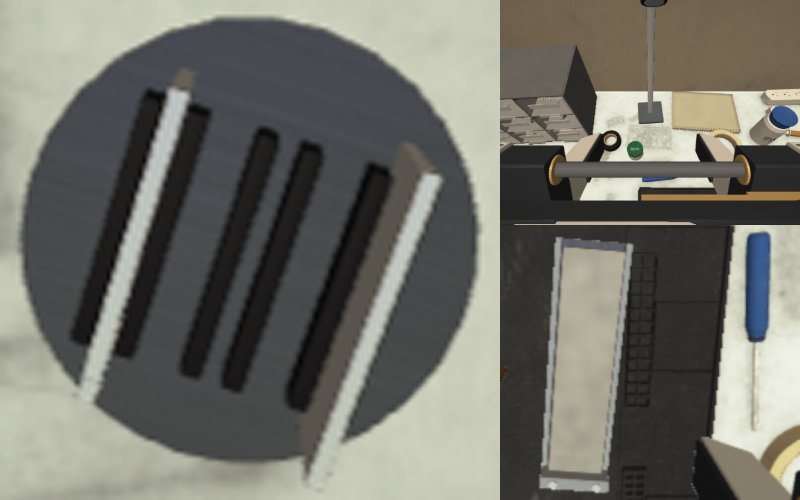

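The notched plate is the left one: its +y end is plain and the ledge is at the -y end, px (220,195)-(215,209). All three cameras agree. Next I'll compute the poses and enlarge the reader.

```bash
python3 - <<'E'
from h import *
np.set_printoptions(precision=4,suppress=True)
c=cal("wk")
A=onz(c,(238.9,131.2),.061);K1=onz(c,(220,195),.061);B=onz(c,(215.4,208.8),.047)
P=onz(c,(302.4,152.6),.061);Q=onz(c,(273.6,230.7),.061)
n=np.linalg.norm
print("plate",A,K1,B,n(A-K1),n((A-B)[:2]));print("blank",P,Q,n(P-Q))
for a,b in((A,B),(P,Q)): d=(b-a)[:2]; print("dir",np.degrees(np.arctan2(d[1],d[0])),"mid",(a+b)[:2]/2)
# disc centre: edges of the crop ellipse
print("rack",onz(c,(194+250/3.968,108+240/3.968),.006))
c=cal("ws"); k=1/1.5625
for uv in ((386,155),(452,160),(432,391),(372,386)): print("stone",onz(c,(uv[0]*k,uv[1]*k),.044))
for uv in ((366,392),(434,396)): print("stop in",onz(c,(uv[0]*k,uv[1]*k),.050))
W=cv2.imread("pics/wr.png");S=cv2.imread("pics/scene0.png");D=cv2.imread("pics/side0.png")
def crop(i,x,y,w,h): return cv2.resize(i[y:y+h,x:x+w],(400,300),interpolation=cv2.INTER_CUBIC)
cv2.imwrite("pics/m3.png",np.vstack([np.hstack([crop(W,220,0,80,60),crop(W,220,160,80,60)]),np.hstack([crop(S,330,125,60,45),crop(D,196,97,40,30)])]))
E
```

```text
plate [0.5106 0.2718 0.061 ] [0.4854 0.1924 0.061 ] [0.4768 0.1681 0.047 ] 0.08327217229848566 0.10902773898339031
blank [0.5863 0.2463 0.061 ] [0.5536 0.1429 0.061 ] 0.10843368496542509
dir -108.00983659812154 mid [0.4937 0.22  ]
dir -107.5644282196843 mid [0.57   0.1946]
rack [0.5322 0.2126 0.006 ]
stone [ 0.4203 -0.0617  0.044 ]
stone [ 0.4707 -0.0654  0.044 ]
stone [ 0.4598 -0.2645  0.044 ]
stone [ 0.4061 -0.2595  0.044 ]
stop in [ 0.4011 -0.2621  0.05  ]
stop in [ 0.4612 -0.2661  0.05  ]
```

View pics/m3.png

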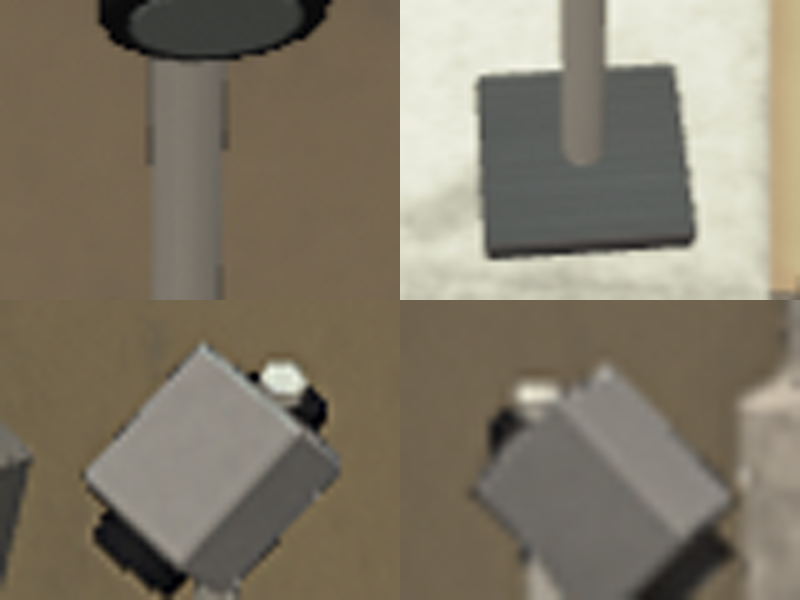

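The reader's lens is at the lower front of the head: wrist px (263,~0), scene px ~(351,161). The foot and all four head corners are clear in these crops, so I'll triangulate them.

```bash
python3 - <<'E'
from h import *
np.set_printoptions(precision=4,suppress=True)
s=viewer.get_calibration("scene");d=viewer.get_calibration("side");w=cal("wr")
fs=lambda x,y:(330+x/6.667,125+(y-300)/6.667); fd=lambda x,y:(196+(x-400)/10,97+(y-300)/10)
C={"F+":((85,475),(685,537)),"F-":((180,565),(735,495)),"B+":((205,345),(555,402)),"B-":((300,435),(605,362))}
X={k:tri([(s,fs(*a)),(d,fd(*b))]) for k,(a,b) in C.items()}
for k,v in X.items(): print(k,v,proj(s,v)[0]-fs(*C[k][0]),proj(d,v)[0]-fd(*C[k][1]))
ax=(X["F+"]+X["F-"]-X["B+"]-X["B-"])/2; lat=(X["F+"]+X["B+"]-X["F-"]-X["B-"])/2
print("axis",ax,np.linalg.norm(ax),np.degrees(np.arctan2(ax[1],ax[0])),"lat",lat,np.linalg.norm(lat),np.degrees(np.arctan2(lat[1],lat[0])))
F=[onz(w,(220+(x-400)/5,160+y/5),.008) for x,y in((478,78),(672,66),(693,242),(487,255))]
print("foot",np.array(F));e1=F[1]-F[0];e2=F[2]-F[3];print([np.degrees(np.arctan2(e[1],e[0]))for e in(e1,e2,F[0]-F[3],F[1]-F[2])],np.mean(F,0), "post",onz(w,(256.4,192),.008))
fc=np.mean(F,0)
# post at known z: top seen in wr at u=257.4,v=20
yaw=np.arctan2(ax[1],ax[0]); 
# lens ray: lens disc low rim etc
for f in(0,): print("lens ray y at x=.74:",[ (lambda e,dd:e+dd*(.74-e[0])/dd[0])(*ray(w,(263,v))) for v in(-5,0,5)])
E
```

```text
F+ [ 0.7351 -0.0512  0.3992] [-0.262   0.3281] [-0.2216 -0.2049]
F- [ 0.7392 -0.1037  0.3999] [-0.0292  0.0358] [-0.023  -0.0212]
B+ [ 0.7796 -0.0484  0.4418] [-0.2845  0.3914] [-0.2374 -0.2473]
B- [ 0.7836 -0.0998  0.4424] [ 0.3596 -0.4814] [0.2788 0.2886]
axis [-0.0445 -0.0034 -0.0425] 0.06162901912540524 -175.6664659653566 lat [-0.0041  0.052  -0.0006] 0.052116105284935474 94.51419809323797
foot [[ 0.8328 -0.0321  0.008 ]
 [ 0.8387 -0.1098  0.008 ]
 [ 0.7577 -0.1148  0.008 ]
 [ 0.7522 -0.0383  0.008 ]]
[np.float64(-85.61941410284497), np.float64(-85.86130118436351), np.float64(4.368991588536573), np.float64(3.516922537634777)] [ 0.7953 -0.0737  0.008 ] post [ 0.7939 -0.0736  0.008 ]
lens ray y at x=.74: [array([ 0.74 , -0.077,  0.383]), array([ 0.74  , -0.0771,  0.3792]), array([ 0.74  , -0.0772,  0.3754])]
```

Poses found:

| Item | Position (m) | Direction |
|---|---|---|
| Plate middle | (0.494, 0.2205) | x at -107.8° |
| Stone middle | (0.439, -0.163) | x at 86.4° |
| Lens | about (0.745, -0.077, 0.372) | yaw 184.2° |

Next I'll grasp the plate and lift it.

```bash
cat >> h.py <<'E'
def deg(a): a=np.radians(a);return np.array([np.cos(a),np.sin(a),0])
GX,GZ=-.030,.041   # TCP in plate frame
PM=np.array([.494,.2205,.006]);PA=-107.8
SM=np.array([.4392,-.1628,.044]);SA=86.4
LENS=np.array([.745,-.077,.372]);V=np.r_[deg(184.2)[:2]*np.sqrt(.5),-np.sqrt(.5)]
E
python3 - <<'E'
from h import *
np.set_printoptions(precision=4,suppress=True)
t=tool((0,0,-1),deg(PA+90));g=PM+GX*deg(PA)+[0,0,GZ]
manip.move_pose(g+[0,0,.10],t.as_quat());print(manip.current_clock())
manip.servo_line(g,vel=.1);print(manip.current_tool_pos()-g,manip.current_force())
snap("side","g0")
effector.close(f_grip=45);print(manip.current_finger_gap(),manip.current_gripper_force(),manip.current_force(),manip.current_clock())
if .004<manip.current_finger_gap()<.008:
    manip.servo_line(g+[0,0,.10],vel=.12);manip.sleep(.2)
print(manip.current_finger_gap(),manip.current_force(),manip.current_clock(),manip.current_q())
snap("side","g1");snap("scene","g1s")
# IK preview
t2=tool((0,0,-1),deg(SA-90));u=deg(SA)
for s_ in(-.038,.04): print(np.round(manip.solve_ik(SM+(s_-GX)*u+[0,0,GZ+.01],t2.as_quat()),2))
n=-V;foc=LENS+.2*V
for roll in range(-180,180,15):
    t3=R.from_rotvec(np.radians(roll)*n)*tool(np.r_[n[:2],-n[2]],n)
    # plate axes in tool: z_p=-z_t, y_p=+y_t, x_p=y_p x z_p = -x_t... 
    off=t3.apply([-(.033-GX),.003,-(.0205-GZ)])  # label relative to TCP
    q=manip.solve_ik(foc-off,t3.as_quat())
    if q is not None: print(roll,(foc-off).round(3),np.round(q,2))
E
```

```text
7.1667
[0.0005 0.0004 0.0006] [0.4806 0.3317 1.6209]
0.0054065287594726626 44.999722838401794 [-0.6407 -0.2762  0.0811] 9.65
0.005873369301712749 [ 0.0558  0.4954 -0.7795] 10.8333 [ 0.2285  0.6461 -0.988   1.8491  0.6377  1.0038 -1.3421]
[ 1.15  0.63 -1.04  2.09  0.74  0.85 -0.4 ]
[ 1.01  0.6  -1.05  2.13  0.73  0.83 -0.56]
-135 [ 0.646 -0.114  0.187] [-0.64  1.8   1.12  0.94  0.47  1.98 -1.32]
-120 [ 0.649 -0.098  0.183] [-0.55  1.44  0.46  1.13  0.93  1.98 -1.65]
-105 [ 0.648 -0.081  0.182] [-0.4   1.23  0.01  1.34  1.22  1.99 -1.82]
-90 [ 0.645 -0.064  0.184] [-0.4   1.07 -0.1   1.55  1.29  1.83 -1.88]
-75 [ 0.638 -0.049  0.189] [-0.37  0.9  -0.19  1.75  1.35  1.64 -1.92]
-60 [ 0.629 -0.036  0.197] [-0.25  0.73 -0.35  1.94  1.46  1.48 -1.94]
-45 [ 0.619 -0.027  0.207] [-0.06  0.56 -0.52  2.11  1.57  1.27 -1.93]
-30 [ 0.607 -0.022  0.219] [ 0.19  0.39 -0.67  2.25  1.68  0.96 -1.9 ]
-15 [ 0.595 -0.022  0.231] [ 0.53  0.23 -0.8   2.33  1.83  0.53 -1.88]
0 [ 0.583 -0.026  0.243] [-0.81  0.11  0.92  2.39  4.21  0.21  2.14]
15 [ 0.572 -0.034  0.254] [ 1.43  0.36 -1.25  2.28 -1.04  0.21  1.47]
30 [ 0.564 -0.046  0.263] [ 1.62  0.91 -1.53  2.15  0.28  0.42  0.45]
45 [ 0.558 -0.061  0.27 ] [ 1.55  0.9  -1.3   1.99 -0.28  0.72  1.07]
60 [ 0.555 -0.077  0.274] [ 1.49  1.14 -1.31  1.8  -0.16  1.01  1.03]
75 [ 0.555 -0.094  0.275] [ 1.42  1.4  -1.39  1.59 -0.03  1.29  0.94]
90 [ 0.559 -0.111  0.273] [ 1.3   1.56 -1.42  1.38 -0.04  1.57  0.93]
105 [ 0.565 -0.126  0.268] [ 1.16  1.7  -1.47  1.17 -0.08  1.83  0.9 ]
```

```bash
python3 - <<'E'
from h import *
np.set_printoptions(precision=4,suppress=True)
t=tool((0,0,-1),deg(SA-90));u=deg(SA)
P=lambda s,h:SM+(s-GX)*u+[0,0,GZ+h]
manip.move_pose(P(-.036,.07),t.as_quat());manip.sleep(.2);print(manip.current_clock())
manip.servo_line(P(-.036,.006),vel=.1);manip.sleep(.2);f0=manip.current_force();print("f0",f0,manip.current_clock())
cv2.imwrite("pics/s_a.png",viewer.get_image("scene")[:,:,::-1]);snap("wrist","s_w")
h=.006
while h>-.010:
    h-=.001;manip.servo_line(P(-.036,h),vel=.03);f=manip.current_force()-f0
    print(round(h,4),f,(manip.current_tool_pos()-P(-.036,0))[2])
    if f[2]>5.0: break
print(manip.current_clock(),manip.current_finger_gap(),manip.current_wrist_torque())
a=cv2.imread("pics/s_a.png")[240:384,190:350];snap("scene","s_b");b=cv2.imread("pics/s_b.png")[240:384,190:350]
w=cv2.imread("pics/s_w.png")
cv2.imwrite("pics/m4.png",np.hstack([cv2.resize(b,(400,360),interpolation=cv2.INTER_CUBIC),cv2.resize(w,(400,360))]))
E
```

```text
12.6917
f0 [ 0.7583 -0.3738 -1.65  ] 13.6833
0.005 [0.4859 0.0774 0.452 ] 0.004992337774129413
0.004 [-0.5332  0.8454 -0.002 ] 0.003890021076489586
0.003 [-1.0008  0.0631  1.5025] 0.002914270459426188
0.002 [ 0.0577  0.1355 -0.8905] 0.0019465252819695633
0.001 [-1.0353  0.1907 -0.6745] 0.0009393086528244887
0.0 [-1.8665  0.5533 -0.2916] 3.6572328807049637e-06
-0.001 [-0.3692  0.2476  3.6503] -0.0009008635978882684
-0.002 [-0.7167  1.1125  4.3769] -0.0019518953452842547
-0.003 [-0.9292  1.2864  2.8946] -0.002972245719213673
-0.004 [-0.8647  0.4326  6.3805] -0.003979311857264911
16.2833 0.005692823144001285 [-0.0195  0.1989 -0.0055]
```

View pics/m4.png

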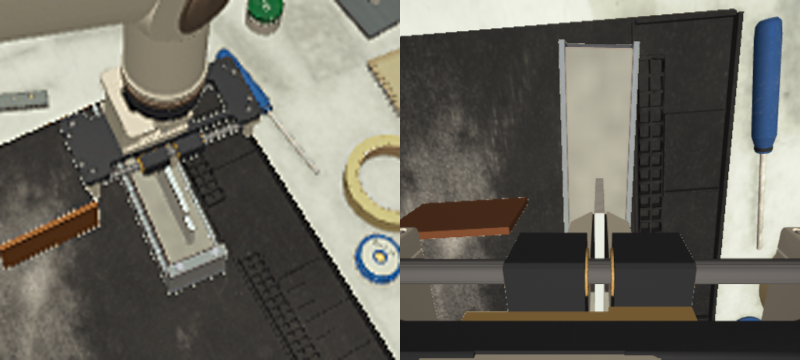

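The plate stands lengthwise on the middle of the stone, with its notched end just off the stop at crop px (190,240), and contact came at the expected height. Now the stroke, at 5 mm sink.

```bash
python3 - <<'E'
from h import *
np.set_printoptions(precision=4,suppress=True)
u=deg(SA);P=lambda s,h:SM+(s-GX)*u+[0,0,GZ+h]
def fm(): 
    return np.mean([(manip.sleep(.03),manip.current_force())[1] for _ in range(5)],0)
manip.servo_line(P(-.036,-.005),vel=.03);print(fm())
for s_ in(0,.042):
    manip.servo_line(P(s_,-.005),vel=.04);print(s_,fm(),manip.current_tool_pos()-P(s_,-.005),manip.current_wrist_torque(),manip.current_finger_gap())
snap("scene","st_end");snap("side","st_end2");print(manip.current_clock())
manip.servo_line(P(.042,.12),vel=.12);print(fm(),manip.current_clock())
n=-V;foc=LENS+.2*V
for roll in(-30,-45):
    t3=R.from_rotvec(np.radians(roll)*n)*tool(np.r_[n[:2],-n[2]],n);off=t3.apply([-(.033-GX),.003,-(.0205-GZ)])
    for b in(.08,0): q=manip.solve_ik(foc-off-b*np.r_[n[:2]*1,0],t3.as_quat());print(roll,b,None if q is None else np.round(q,2))
E
```

```text
[-0.7744  0.4364  4.2752]
0 [-0.4039  0.2966  4.2843] [ 0.      0.0007 -0.    ] [-0.0302  0.0999  0.034 ] 0.005733577228458404
0.042 [-0.3116 -0.6177  4.197 ] [ 0.      0.0004 -0.    ] [-0.2744  0.146   0.0386] 0.005765633537684665
19.4333
[ 0.1457  0.1952 -1.2754] 20.7917
-30 0.08 [ 0.65  0.61 -1.3   2.36  1.75  1.32 -1.89]
-30 0 [ 0.58  0.63 -1.19  2.24  1.78  1.27 -1.82]
-45 0.08 [ 0.46  0.97 -1.3   2.22  1.81  1.89 -1.91]
-45 0 [ 0.26  0.73 -0.95  2.1   1.71  1.54 -1.9 ]
```

The press held at about 5.5 N net (5 mm sink) for the whole stroke. Now I'll present the plate to the reader.

```bash
python3 - <<'E'
from h import *
np.set_printoptions(precision=4,suppress=True)
n=-V;foc=LENS+.2*V
t3=R.from_rotvec(np.radians(-30)*n)*tool(np.r_[n[:2],-n[2]],n);off=t3.apply([-(.033-GX),.003,-(.0205-GZ)])
g=foc-off
manip.move_pose(g-.06*np.r_[n[:2],0],t3.as_quat());manip.servo_line(g,vel=.08);manip.sleep(.4)
T=R.from_quat(manip.current_tcp_rot());print(manip.current_clock(),manip.current_tool_pos()-g,T.apply([0,1,0]),n,manip.current_force(),manip.current_finger_gap())
c,i=snap("scene","f");d,j=snap("side","f2")
# predicted plate outline + label for check
x,y,z=T.apply([-1,0,0]),T.apply([0,1,0]),T.apply([0,0,-1]);o=manip.current_tool_pos()-GX*x-GZ*z
pl=lambda a:np.array([o+p*x+q*y+r*z for p,q,r in a])/1.
ol=pl([(-.055,.003,0),(.055,.003,0),(.055,.003,.041),(.041,.003,.041),(.041,.003,.055),(-.055,.003,.055)]);lb=pl([(.015,.003,.004),(.051,.003,.004),(.051,.003,.037),(.015,.003,.037)])
def cr(c,i,dr):
    uv=proj(c,ol).mean(0).astype(int);x0,y0=uv-[50,50]; m=cv2.resize(i[y0-25:y0+125,x0:x0+100],(400,600),interpolation=cv2.INTER_CUBIC)
    if dr:
        for pp,col in((ol,(0,0,255)),(lb,(0,255,0))):cv2.polylines(m,[((proj(c,pp)-[x0,y0-25]+.5)*4).astype(int)],True,col,1)
    return m
cv2.imwrite("pics/m5.png",np.hstack([cr(c,i,1),cr(d,j,1)]))
E
```

```text
23.2 [-0.0001 -0.      0.    ] [0.7052 0.0521 0.7071] [0.7052 0.0518 0.7071] [-0.5238 -0.6231 -0.9225] 0.006122143686858153
```

View pics/m5.png

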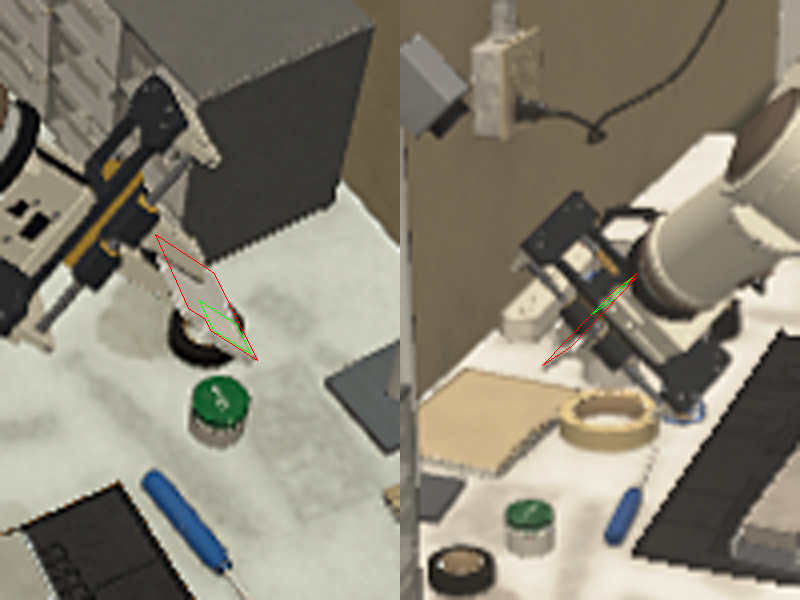

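The scene view shows the plate held with its notched end out, tip at crop px (248,358) against a predicted (258,360). The side view shows it at 45° below the head. One last enlarged crop without the overlay will check the label face.

```bash
python3 - <<'E'
from h import *
n=-V;T=R.from_quat(manip.current_tcp_rot());x,y,z=T.apply([-1,0,0]),T.apply([0,1,0]),T.apply([0,0,-1]);o=manip.current_tool_pos()-GX*x-GZ*z
c=cal("f");i=cv2.imread("pics/f.png");uv=proj(c,o+.03*z+.01*x)[0].astype(int);x0,y0=uv-[24,22]
k=13
m=cv2.resize(i[y0:y0+44,x0:x0+48],None,fx=k,fy=k,interpolation=cv2.INTER_CUBIC)
for (a,b) in [(.055,0),(.055,.041),(.041,.041),(.041,.055),(.015,.004),(.015,.037),(.051,.037),(.051,.004),(-.055,.055),(-.055,0)]:
    p=((proj(c,o+a*x+.003*y+b*z)[0]-[x0,y0]+.5)*k).astype(int);cv2.circle(m,tuple(int(v) for v in p),3,(0,0,255) if a>.052 or b>.04 else (0,200,0),-1)
cv2.imwrite("pics/m6.png",m)
E
```

```text
(no output)
```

View pics/m6.png

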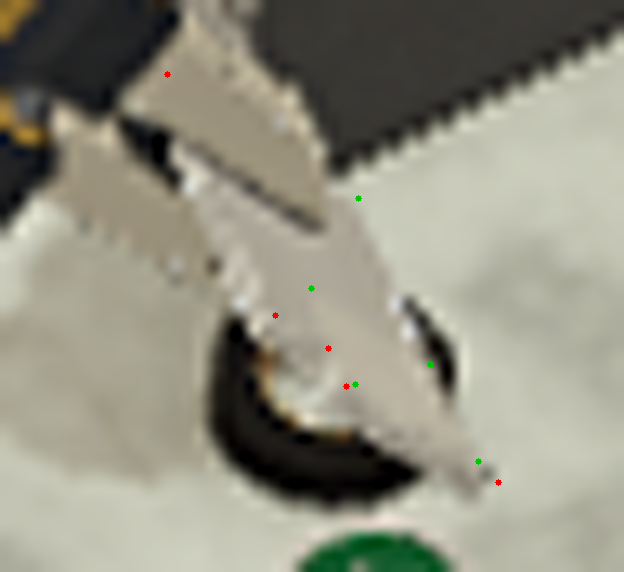

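The warmer frosted panel is visible and uncovered on the upper face, at about (310,300)-(470,470), with the notch on its left and an offset of only a few mm. I'll hand in now.

```bash
python3 -c "
from h import *
print(manip.current_finger_gap(),manip.current_clock(),manip.hand_in())"
```

```text
the job is handed in; nothing more can be done
0.005850744050831481 23.3 None
```

The job is handed in at 23.3 s: I drew the notched plate along the stone at about 5 mm sink, and the gripper now holds it label-up, facing the reader lens from about 20 cm; the blank was not touched.

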